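Sort dispensing syringes by plunger and clamp the full ones

TASK

First slide the jaw of the slide clamp fully open. Lay the full syringes (plunger drawn out) side by side and flat on the clamp's bed, crosswise between the jaws and about central in depth, and lay the spent ones (plunger pushed in), the one left on the bed included, flat in the open tray, without shifting any plunger. With all the full ones on the bed, slide the jaw shut until it presses the row firmly against the fixed jaw, and leave it there; do not knock over the bottle or the pot.

Things in the scene. Friction and masses are not known exactly. Their poses are not given: they have to be found in the camera images.
- clamp: Slide clamp, screwed down: flat aluminium bed 136 (x) x 244 (y) x 8 mm. Origin on the work surface under the middle of the working gap; bed top at z = 8 mm. Thin strips along y at x = +-63 mm are drawn only. Jaws run along y: the fixed one at the -y end, the sliding one at the +y side. Syringes lie along x, either way round; plungers and nozzles may overhang the bed.
- fixed_face (a point): The clamp's fixed jaw: dark steel block 124 (x) x 16 (y) mm, top 34 mm above the work surface. This point: the middle of its clamping face, which looks along +y; it lies at y = -100 mm in the clamp's frame. Axes as the clamp's.
- jaw_face (a point): The sliding jaw: dark steel block 124 (x) x 18 (y) mm, top 35 mm above the work surface. This point: the middle of its clamping face, which looks along -y. Axes as the clamp's.
- jaw (a joint): Opening between the two jaw faces in m: 0 shut, 0.200 fully open (end stop). Starts partly shut. Slides along the clamp's +y to open; friction about 1.5 N, no spring, so it stays where it is left.
- jaw_tab (a point): Middle of the top of the black upright grip tab on the sliding jaw, 76 mm above the work surface. The tab is 14 mm thick (y) by 36 mm wide (x) and stands 41 mm above the jaw block; its middle lies 9 mm behind (+y of) the jaw's clamping face. Pinch it across its thickness or push it.
- tray: Open grey tray, fixed: 170 (x) x 190 (y) x 28 mm high, walls and floor 4 mm. Origin at the middle of its underside.
- syringe_a: Syringe, loose, 92 g, lying flat (f on the clamp bed; a to e on the bench, some absent): amber barrel 24 mm in diameter, 90 mm long along x, with a flange (-x end) and a collar (+x end), both 32 mm wide and 24 mm high, so that it does not roll; 103 mm over these. Nozzle tip at x = +75 mm; the plunger leaves at the -x end. Origin at mid-barrel on its axis, 12 mm up. Any long side may lie down. All look alike but for the plunger.
- syringe_b: Syringe, loose, 92 g, lying flat (f on the clamp bed; a to e on the bench, some absent): amber barrel 24 mm in diameter, 90 mm long along x, with a flange (-x end) and a collar (+x end), both 32 mm wide and 24 mm high, so that it does not roll; 103 mm over these. Nozzle tip at x = +75 mm; the plunger leaves at the -x end. Origin at mid-barrel on its axis, 12 mm up. Any long side may lie down. All look alike but for the plunger.
- syringe_c: Syringe, loose, 92 g, lying flat (f on the clamp bed; a to e on the bench, some absent): amber barrel 24 mm in diameter, 90 mm long along x, with a flange (-x end) and a collar (+x end), both 32 mm wide and 24 mm high, so that it does not roll; 103 mm over these. Nozzle tip at x = +75 mm; the plunger leaves at the -x end. Origin at mid-barrel on its axis, 12 mm up. Any long side may lie down. All look alike but for the plunger.
- syringe_d: Syringe, loose, 92 g, lying flat (f on the clamp bed; a to e on the bench, some absent): amber barrel 24 mm in diameter, 90 mm long along x, with a flange (-x end) and a collar (+x end), both 32 mm wide and 24 mm high, so that it does not roll; 103 mm over these. Nozzle tip at x = +75 mm; the plunger leaves at the -x end. Origin at mid-barrel on its axis, 12 mm up. Any long side may lie down. All look alike but for the plunger.
- syringe_e: Syringe, loose, 92 g, lying flat (f on the clamp bed; a to e on the bench, some absent): amber barrel 24 mm in diameter, 90 mm long along x, with a flange (-x end) and a collar (+x end), both 32 mm wide and 24 mm high, so that it does not roll; 103 mm over these. Nozzle tip at x = +75 mm; the plunger leaves at the -x end. Origin at mid-barrel on its axis, 12 mm up. Any long side may lie down. All look alike but for the plunger.
- syringe_f: Syringe, loose, 92 g, lying flat (f on the clamp bed; a to e on the bench, some absent): amber barrel 24 mm in diameter, 90 mm long along x, with a flange (-x end) and a collar (+x end), both 32 mm wide and 24 mm high, so that it does not roll; 103 mm over these. Nozzle tip at x = +75 mm; the plunger leaves at the -x end. Origin at mid-barrel on its axis, 12 mm up. Any long side may lie down. All look alike but for the plunger.
- plunger_a (a joint): How far the plunger of syringe_a is drawn out, in m: below 0.01 is pushed in (spent; the 22 mm thumb disc ends 9 mm behind the flange at 0), above 0.03 is drawn out (full; the disc stands 5 mm + this value behind the flange). Friction about 5 N.
- plunger_b (a joint): How far the plunger of syringe_b is drawn out, in m: below 0.01 is pushed in (spent; the 22 mm thumb disc ends 9 mm behind the flange at 0), above 0.03 is drawn out (full; the disc stands 5 mm + this value behind the flange). Friction about 5 N.
- plunger_c (a joint): How far the plunger of syringe_c is drawn out, in m: below 0.01 is pushed in (spent; the 22 mm thumb disc ends 9 mm behind the flange at 0), above 0.03 is drawn out (full; the disc stands 5 mm + this value behind the flange). Friction about 5 N.
- plunger_d (a joint): How far the plunger of syringe_d is drawn out, in m: below 0.01 is pushed in (spent; the 22 mm thumb disc ends 9 mm behind the flange at 0), above 0.03 is drawn out (full; the disc stands 5 mm + this value behind the flange). Friction about 5 N.
- plunger_e (a joint): How far the plunger of syringe_e is drawn out, in m: below 0.01 is pushed in (spent; the 22 mm thumb disc ends 9 mm behind the flange at 0), above 0.03 is drawn out (full; the disc stands 5 mm + this value behind the flange). Friction about 5 N.
- plunger_f (a joint): How far the plunger of syringe_f is drawn out, in m: below 0.01 is pushed in (spent; the 22 mm thumb disc ends 9 mm behind the flange at 0), above 0.03 is drawn out (full; the disc stands 5 mm + this value behind the flange). Friction about 5 N.
- flux_bottle: Bystander: small brown bottle 34 mm in diameter, 70 mm high, standing; origin at the middle of its underside.
- tip_jar: Bystander: little pot of soldering tips 40 mm in diameter, 58 mm high, standing; origin at the middle of its underside.

How it is judged:
On the way, in this order (a step that is already met when the one before it is completed fails the run):
1. the clamp's jaw is slid fully open (over 190 mm) (value of joint jaw above 0.19 m), for 0.2 s.
2. all full syringes lie on the bed and the row is pressed between the jaws (over 2 N at the sliding jaw and at the fixed jaw) (x of syringe_a in the frame of clamp between -0.045 and 0.045 m and y of syringe_a in the frame of clamp between -0.095 and 0.095 m and z of each of syringe_a, syringe_c, syringe_e in the frame of clamp below 0.03 m and angle between the x axis of each of syringe_a, syringe_c, syringe_e and the x axis of clamp, either way round below 0.2 rad and x of syringe_c in the frame of clamp between -0.045 and 0.045 m and y of syringe_c in the frame of clamp between -0.095 and 0.095 m and x of syringe_e in the frame of clamp between -0.045 and 0.045 m and y of syringe_e in the frame of clamp between -0.095 and 0.095 m and (contact force between jaw_c1 and syringe_a above 2 N or contact force between jaw_c1 and syringe_c above 2 N or contact force between jaw_c1 and syringe_e above 2 N) and (contact force between clamp_c1 and syringe_a above 2 N or contact force between clamp_c1 and syringe_c above 2 N or contact force between clamp_c1 and syringe_e above 2 N)), for 0.2 s.
At the end, for the whole second after the job is handed in: Full syringes flat on the bed, within 45 mm of mid-depth, 0.2 rad of square, plungers out over 22 mm; one within 5 mm of the fixed jaw, one of the sliding jaw. Spent ones flat on the tray floor, plungers in (under 12 mm). All at rest (x of syringe_a in the frame of clamp between -0.045 and 0.045 m and y of syringe_a in the frame of clamp between -0.095 and 0.095 m and z of each of syringe_a, syringe_c, syringe_e in the frame of clamp below 0.03 m and angle between the x axis of each of syringe_a, syringe_c, syringe_e and the x axis of clamp, either way round below 0.2 rad and x of syringe_c in the frame of clamp between -0.045 and 0.045 m and y of syringe_c in the frame of clamp between -0.095 and 0.095 m and x of syringe_e in the frame of clamp between -0.045 and 0.045 m and y of syringe_e in the frame of clamp between -0.095 and 0.095 m and x of syringe_b in the frame of tray between -0.07 and 0.07 m and y of syringe_b in the frame of tray between -0.085 and 0.085 m and z of each of syringe_b, syringe_d, syringe_f in the frame of tray below 0.028 m and angle between syringe_b's own x axis and vertical between 1.42 and 1.72 rad and x of syringe_d in the frame of tray between -0.07 and 0.07 m and y of syringe_d in the frame of tray between -0.085 and 0.085 m and angle between syringe_d's own x axis and vertical between 1.42 and 1.72 rad and x of syringe_f in the frame of tray between -0.07 and 0.07 m and y of syringe_f in the frame of tray between -0.085 and 0.085 m and angle between syringe_f's own x axis and vertical between 1.42 and 1.72 rad and value of joint each of plunger_a, plunger_c, plunger_e above 0.022 m and value of joint each of plunger_b, plunger_d, plunger_f below 0.012 m and (y of syringe_a in the frame of jaw_face between -0.021 and -0.01 m or y of syringe_c in the frame of jaw_face between -0.021 and -0.01 m or y of syringe_e in the frame of jaw_face between -0.021 and -0.01 m) and (y of syringe_a in the frame of fixed_face between 0.01 and 0.021 m or y of syringe_c in the frame of fixed_face between 0.01 and 0.021 m or y of syringe_e in the frame of fixed_face between 0.01 and 0.021 m) and linear speed of each of syringe_a, syringe_c, syringe_e, syringe_b, syringe_d, syringe_f below 0.02 m/s); the robot touches nothing.
It fails at once if the bottle is knocked over (angle between flux_bottle's own z axis and vertical above 0.6 rad).
It fails at once if the pot of tips is knocked over (angle between tip_jar's own z axis and vertical above 0.6 rad).
Of syringe_a, syringe_b, syringe_c, syringe_d, syringe_e only 3 to 5 are there at a start; the rules pass over those that are not, and their reading is None.
At some moment in a run one of syringe_a, syringe_b, syringe_c, syringe_d, syringe_e may be knocked a few centimetres aside while the robot is not near it.
Once in a run the grip may slacken for a moment while it holds something.
It also fails if it takes over 208 s, if anything falls off the work surface, if the arm or the gripper's body presses on something with over 40 N, if the wrist force passes 120 N, or if a joint passes its speed limit or range.

ROBOT

A 6-joint arm with a two-finger parallel gripper is mounted at the origin on the work surface; the furniture and walls round the work are solid. World frame = base frame: x ahead of the robot, y to its left, z up, the work surface at z = 0. Lengths are in m, angles in rad, forces in N, time in s.
With the tool pointing down it reaches from about 0.325 to 0.9 m from the base axis. Payload 6.1 kg.
Tool frame: the origin (TCP) lies at the very end of the fingers, on their centre line; the grasp point (between the pads) lies behind it (r.grasp_offset is the z of the grasp point in the tool frame, in m); z points along the fingers, y is the line along which they close (so a half turn about z gives the same grasp; the last joint's range is limited). The gripper opens to 85 mm and grips with 20 to 120 N. Pads are 22 mm wide; open, the fingers measure 114 mm over their backs; the gripper's body (76 mm by 85 mm) begins 54 mm behind the grasp point. The pads swing forward as they close: fully open they stand 13 mm farther back than shut.
Start: joints at [-1.345, 0.22, 1.526, -0, 1.395, -0.126], TCP at [0.215, -0.587, 0.202] pointing down, gripper open.
Joint ranges: [-2.98, 2.98], [-0.91, 2.08], [0.09, 2.57], [-1.24, 4.39], [0.2, 2.65], [-2.68, 2.68]. Speed limits (rad/s): [2.57, 2.57, 3.01, 3.14, 3.14, 3.14].

INTERFACE

Orientations are given as [roll, pitch, yaw] about the fixed x, y, z axes, in that order (R = Rz(yaw) Ry(pitch) Rx(roll)).
In Python, from station import r gives the robot as it stands.
- The arm moves only by the shell command python3 -m creep 'ROWS' [OPENING] [FORCE]. ROWS is JSON, a list of rows, each an object with "slide": the shift along the tool's x, y, z in mm, a list of three; "spin": the turn about the tool's z in degrees. A call has exactly 10 rows; each row is the pose to reach, as a shift and turn from the pose commanded when the call began, along the tool's axes at that moment; what a row does not reach only later rows make up. A row lasts 1/8 s, in which the tool goes at most 62.5 mm and 10.7 degrees, less where a joint would pass 70% of its speed; a pose out of reach is approached as far as the arm can. A call with a gripper value outside its range is refused whole. OPENING is the opening, from -1 (shut) to 1 (fully open), set as the call begins (- or left out, the last holds). The fingers move at their own pace and stop on an object; FORCE is the grip in N (left out, the last holds). Time passes only in rows, so rows that repeat a pose let the fingers close, or fill a call up. It gives the time, the measured TCP pose, the force, the opening and the grip force at its end, in the units of the state.
- r.get_obs(): the state, without advancing time (a new reading comes with each control period).
- r.snapshot(name): name is "side" or "top"; returns the picture (400x640x3 uint8, blue, green, red); there is no depth.
- r.camera_params(name): a dict with "fx", "fy", "cx", "cy" (pixels), "D" ([k1, k2, p1, p2, k3] as OpenCV has them; the pictures are not rectified), "extrinsics" (4x4, takes a point from world to camera coordinates). Camera axes: x right, y down, z forward; pixel columns grow to the right and rows downward; lengths in m; the calibration is good to about 2 mm. A picture is of the moment at which its call begins. camera_params takes no time and is no camera call.
- r.sign_off(): hands the job in; it is judged then, once.
The state is a dict: "time_s": time; "joint_positions": joint angles; "joint_velocities": joint speeds; "joint_torque": joint torques, N m; "position": TCP position; "tcp_rot": TCP orientation; "force": force on the tool from outside, world axes, zero at the start; "torque": the same for the moment, N m; "finger_gap": finger opening in m; "finger_force": force on a finger pad.
Only numpy, scipy, OpenCV 4.12 (cv2) and the standard library are available. Lean on these libraries where they do the work, as an engineer would, in place of code of your own. Each camera call takes 0.05 s, during which the arm holds its last target. There are 200 camera calls.

## Working session

There is one attempt and no reset: what is moved stays moved. The work goes in short steps, Python scripts to look and compute and a shell command to move; the robot and the scene stay as the last step left them, time stands still between calls to the robot, and variables do not carry over. Pictures are saved under pics/ and viewed, at most 14 in all, crops included, and the job is handed in when it is done.

```bash
ls; mkdir -p pics; python3 - <<'E'
from station import r
import cv2
o=r.get_obs(); print(o); print(r.grasp_offset)
for n in("side","top"):
    cv2.imwrite(f"pics/{n}0.png",r.snapshot(n)); print(n,r.camera_params(n))
E
```

```text
pics
{'time_s': 0.0, 'joint_positions': array([-1.34509223e+00,  2.21232047e-01,  1.52760378e+00, -2.52876713e-05,
        1.39467816e+00, -1.26097754e-01]), 'joint_velocities': array([-0.00033771, -0.00025808,  0.0018415 , -0.00145003,  0.00063771,
       -0.00148218]), 'joint_torque': array([ 8.77878792e-04, -4.96896780e+01, -3.89393985e+01, -1.36811077e-04,
        1.10323465e-02,  6.10035030e-06]), 'position': array([ 0.21521083, -0.58608465,  0.2006995 ]), 'tcp_rot': array([-3.13968345e+00, -2.16942831e-04,  3.51806095e-01]), 'force': array([ 0.95572941, -0.16558335,  0.33731478]), 'torque': array([ 0.02651842,  0.03399881, -0.05244958]), 'finger_force': 0.0, 'finger_gap': 0.08552907717890629}
-0.0187
side {'fx': 421.42874355248523, 'fy': 421.42874355248523, 'cx': 323.61685007786474, 'cy': 197.94887602667322, 'D': array([-0.06228744,  0.        ,  0.        ,  0.        ,  0.        ]), 'extrinsics': array([[ 0.99930922, -0.03317546, -0.01674758, -0.55806291],
       [-0.03550065, -0.71890089, -0.69420546,  0.03752761],
       [ 0.01099073,  0.69432046, -0.71958203,  1.19180651],
       [ 0.        ,  0.        ,  0.        ,  1.        ]])}
top {'fx': 487.5947119254025, 'fy': 487.5947119254025, 'cx': 316.6393816299639, 'cy': 189.7842034569635, 'D': array([-0.12222581,  0.        ,  0.        ,  0.        ,  0.        ]), 'extrinsics': array([[-0.02794248, -0.99960192,  0.0039013 , -0.05466132],
       [-0.99311475,  0.02731654, -0.11391622,  0.58563867],
       [ 0.1137643 , -0.00705754, -0.9934827 ,  1.43432806],
       [ 0.        ,  0.        ,  0.        ,  1.        ]])}
```

View pics/top0.png

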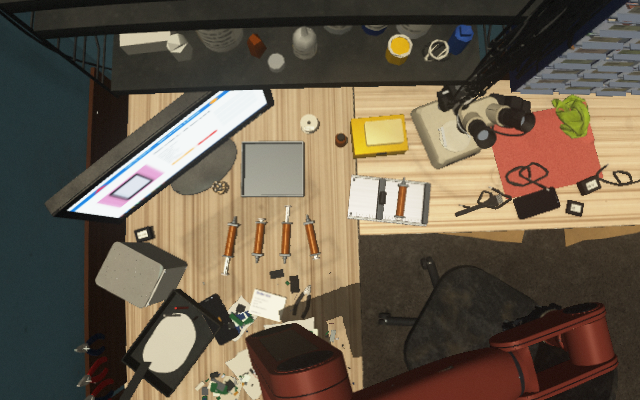

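View pics/side0.png

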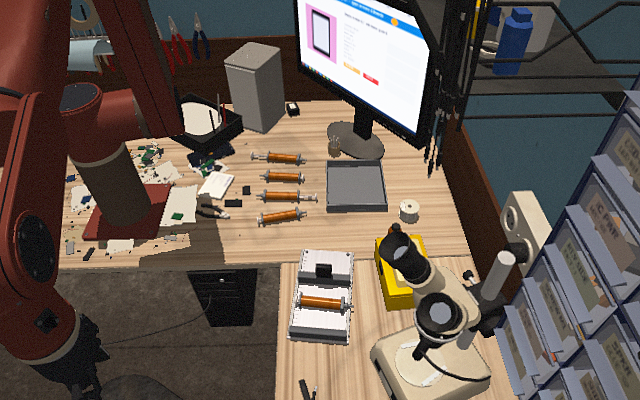

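The top view shows four bench syringes near (231,247), (260,240), (287,233), (313,240), the tray at (273,168), the clamp at (390,200) with f at (401,200), and the bottle near (340,140). I'll enlarge.

```bash
cat > h.py <<'E'
import numpy as np, cv2
from station import r
def P(n):
    p=r.camera_params(n); K=np.array([[p['fx'],0,p['cx']],[0,p['fy'],p['cy']],[0,0,1]]); return K,p['D'],p['extrinsics']
def ray(n,uv):
    K,D,E=P(n); q=cv2.undistortPoints(np.array(uv,float).reshape(-1,1,2),K,D).reshape(-1,2)
    d=np.c_[q,np.ones(len(q))]@E[:3,:3]; return -E[:3,:3].T@E[:3,3],d
def plane(n,uv,z):
    c,d=ray(n,uv); return c+d*((z-c[2])/d[:,2])[:,None]
def proj(n,pts):
    K,D,E=P(n); return cv2.projectPoints(np.array(pts,float).reshape(-1,3),cv2.Rodrigues(E[:3,:3])[0],E[:3,3],K,D)[0].reshape(-1,2)
def tri(uvt,uvs):
    (a,d),(b,e)=ray("top",uvt),ray("side",uvs); out=[]
    for i in range(len(d)):
        s=np.linalg.lstsq(np.c_[d[i],-e[i]],b-a,rcond=None)[0]; p,q=a+s[0]*d[i],b+s[1]*e[i]; out.append(np.r_[(p+q)/2,np.linalg.norm(p-q)])
    return np.array(out)
def amber(img):
    h=cv2.cvtColor(img,cv2.COLOR_BGR2HSV); return cv2.inRange(h,(5,150,60),(18,255,255))
def blobs(img,lo=60):
    m=amber(img); m=cv2.morphologyEx(m,cv2.MORPH_CLOSE,np.ones((3,3)))
    cs=cv2.findContours(m,cv2.RETR_EXTERNAL,cv2.CHAIN_APPROX_NONE)[0]; out=[]
    for c in cs:
        if cv2.contourArea(c)>lo:
            out.append(cv2.minAreaRect(c))
    return out
def ends(b):
    p=cv2.boxPoints(b); l=np.linalg.norm(p-np.roll(p,-1,0),axis=1); i=int(l[0]>l[1])
    return (p[i]+p[(i+1)%4])/2,(p[(i+2)%4]+p[(i+3)%4])/2
E
python3 - <<'E'
from h import *
for n in("top","side"):
    im=cv2.imread(f"pics/{n}0.png")
    for b in blobs(im): print(n,np.round(b[0],1),np.round(b[1],1),[e.round(1).tolist() for e in ends(b)], plane(n,[b[0]],.015).round(3).tolist())
t=cv2.imread("pics/top0.png"); cv2.imwrite("pics/c1.png",cv2.resize(t[100:280,200:440],None,fx=3.33,fy=3.33,interpolation=2))
s=cv2.imread("pics/side0.png"); cv2.imwrite("pics/c2.png",cv2.resize(s[130:350,230:450],None,fx=2.7,fy=2.7,interpolation=2))
E
```

```text
top [300. 375.] [100.  48.] [[250.0, 375.0], [350.0, 375.0]] [[0.033, -0.006, 0.015]]
top [497.8 377.6] [ 70.  246.4] [[614.5, 338.29998779296875], [381.1000061035156, 417.0]] [[-0.003, -0.604, 0.015]]
top [230.1 240.4] [ 7.6 29.4] [[232.5, 225.89999389648438], [227.6999969482422, 254.89999389648438]] [[0.439, 0.195, 0.015]]
top [311.3 238.5] [29.4  7.5] [[308.3999938964844, 224.10000610351562], [314.20001220703125, 253.0]] [[0.438, -0.051, 0.015]]
top [285.3 238.5] [ 7.4 29.3] [[286.1000061035156, 223.8000030517578], [284.6000061035156, 253.10000610351562]] [[0.441, 0.028, 0.015]]
top [258.6 238.3] [ 7.3 29.4] [[260.29998779296875, 223.6999969482422], [257.0, 252.89999389648438]] [[0.443, 0.108, 0.015]]
top [ 86.5 281. ] [  3. 116.] [[86.5, 223.0], [86.5, 339.0]] [[0.323, 0.646, 0.015]]
top [400.7 200.9] [ 6.7 28.6] [[402.3999938964844, 186.6999969482422], [399.0, 215.10000610351562]] [[0.545, -0.327, 0.015]]
top [544.3 149.8] [ 78.7 100.7] [[593.4000244140625, 138.60000610351562], [495.20001220703125, 161.0]] [[0.694, -0.798, 0.015]]
top [ 89.7 118.5] [ 3.  77.1] [[91.0, 80.0], [88
[... 681 characters left out ...]
578, 192.60000610351562], [143.39999389648438, 193.8000030517578]] [[0.073, 0.053, 0.015]]
side [283.3 176.2] [29.1  7.7] [[268.79998779296875, 175.3000030517578], [297.79998779296875, 177.1999969482422]] [[0.442, 0.106, 0.015]]
side [282.  157.5] [27.9  7.6] [[268.1000061035156, 156.3000030517578], [295.79998779296875, 158.8000030517578]] [[0.434, 0.192, 0.015]]
side [480.7 169.9] [99.1  4.5] [[460.70001220703125, 124.5999984741211], [500.6000061035156, 215.3000030517578]] [[1.038, 0.105, 0.015]]
side [105.5 108.5] [42.8 58.1] [[134.1999969482422, 104.0], [76.80000305175781, 113.0]] [[-0.235, 0.511, 0.015]]
side [ 23.5 141. ] [282.  47.] [[23.5, 0.0], [23.5, 282.0]] [[-0.471, 0.335, 0.015]]
```

View pics/c1.png

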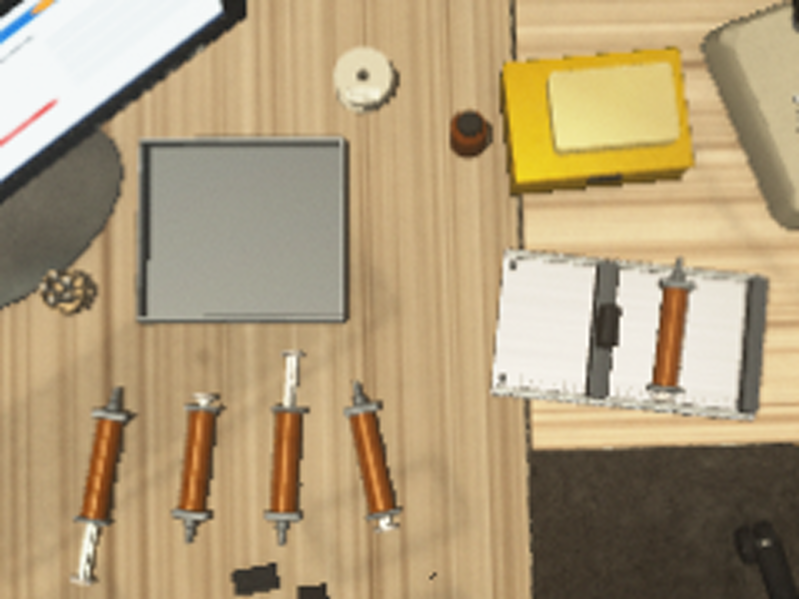

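View pics/c2.png

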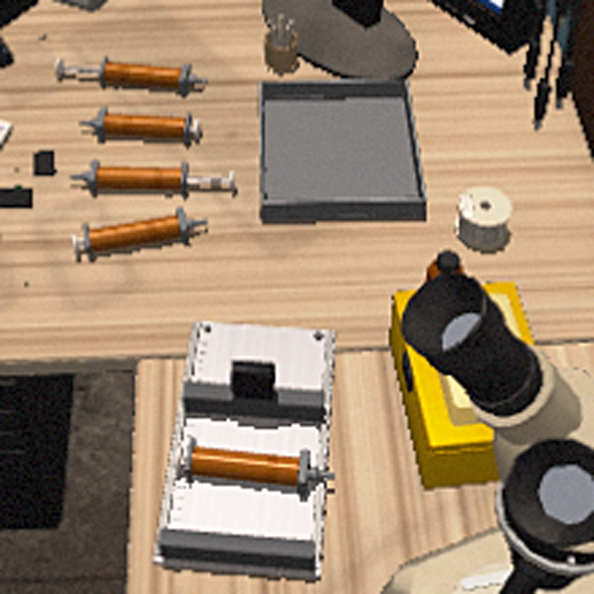

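The crops show full syringes at top y≈0.195 (plunger toward −x) and y≈0.028 (plunger toward +x). The spent ones are at y≈0.108 and y≈−0.053, plus f (nozzle +x). The fixed jaw is at the right (−y) end of the bed. The pot is at crop (68,290) and the bottle at (470,133). Next I triangulate.

```bash
python3 - <<'E'
from h import *
T=lambda l:np.array(l,float)/3.3333+[200,100]
S=lambda l:np.array(l,float)/2.7+[230,130]
print("tray",tri(T([(138,321),(138,138),(348,138),(348,321)]),S([(262,82),(410,80),(427,205),(262,208)])).round(4).tolist())
print("bedcorners+y",tri(T([(493,396),(507,250)]),S([(193,322),(335,330)])).round(4).tolist())
print("tab",tri(T([(608,325)]),S([(253,363)])).round(4).tolist())
# fixed jaw top corners, front face: low-x, high-x ; 
print("fixed jaw",tri(T([(740,410),(752,275)]),S([(163,535),(322,543)])).round(4).tolist())
print("bed plane",plane("top",T([(493,396),(507,250)]),.008).round(4).tolist())
print("fj plane",plane("top",T([(740,410),(752,275)]),.034).round(4).tolist())
print("jaw front top plane",plane("top",T([(606,396),(616,265)]),.035).round(4).tolist())
print("pot,bottle",plane("top",T([(68,290),(470,130)]),.05).round(3).tolist())
im,si=cv2.imread("pics/top0.png"),cv2.imread("pics/side0.png")
g=[b for b in blobs(im) if 180<b[0][1]<260 and 200<b[0][0]<420]; g.sort(key=lambda b:b[0][0])
s=[b for b in blobs(si) if 260<b[0][0]<340]; s.sort(key=lambda b:b[0][1])
for a,b in zip(g,s):
    e=plane("top",ends(a),.018); e=e[np.argsort(e[:,0])]; d=e[1]-e[0]
    print("syr",tri([a[0]],[b[0]]).round(4).tolist(),"len",np.linalg.norm(d).round(3),"ang",np.degrees(np.arctan2(d[1],d[0])).round(1))
E
```

```text
tray [[0.5729, 0.1574, 0.0268, 0.0035], [0.7421, 0.1563, 0.0235, 0.0017], [0.7353, -0.0376, 0.0238, 0.0004], [0.5667, -0.0333, 0.0235, 0.0009]]
bedcorners+y [[0.4959, -0.1636, 0.0088, 0.0013], [0.6294, -0.1811, 0.0116, 0.0006]]
tab [[0.551, -0.2619, 0.0786, 0.0005]]
fixed jaw [[0.4743, -0.3874, 0.023, 0.0015], [0.5991, -0.4032, 0.0295, 0.003]]
bed plane [[0.4953, -0.1638, 0.008], [0.6296, -0.1814, 0.008]]
fj plane [[0.4746, -0.3849, 0.034], [0.597, -0.4022, 0.034]]
jaw front top plane [[0.4909, -0.2636, 0.035], [0.6094, -0.2778, 0.035]]
pot,bottle [[0.598, 0.217, 0.05], [0.734, -0.149, 0.05]]
syr [[0.4366, 0.1951, 0.0132, 0.0049]] len 0.089 ang -10.3
syr [[0.4423, 0.1084, 0.0133, 0.0021]] len 0.088 ang -7.4
syr [[0.4391, 0.0274, 0.0137, 0.0032]] len 0.088 ang -4.3
syr [[0.4373, -0.051, 0.0131, 0.0024]] len 0.088 ang 9.8
syr [[0.5423, -0.3257, 0.022, 0.0038]] len 0.088 ang -9.5
```

```bash
cat > to.py <<'E'
# usage: to.py x y z yawdeg -> slide(mm) and spin(deg) from the present pose
import sys; from h import *
from scipy.spatial.transform import Rotation as Ro
o=r.get_obs(); R=Ro.from_euler('xyz',o['tcp_rot']).as_matrix()
yaw=np.degrees(o['tcp_rot'][2])
for a in sys.argv[1:]:
    x,y,z,w=map(float,a.split(','))
    print(a,'slide',(R.T@(np.array([x,y,z])-o['position'])*1e3).round(1).tolist(),'spin',round(yaw-w,1))
E
python3 to.py .551,-.262,.16,-7.3 .551,-.262,.048,-7.3
```

```text
.551,-.262,.16,-7.3 slide [426.9, -188.5, 41.2] spin 27.5
.551,-.262,.048,-7.3 slide [426.9, -188.3, 153.2] spin 27.5
```

```bash
python3 -m creep '[{"slide":[48,-21,5],"spin":3},{"slide":[96,-42,10],"spin":6},{"slide":[144,-63,15],"spin":9},{"slide":[192,-84,20],"spin":12},{"slide":[240,-105,25],"spin":15},{"slide":[288,-126,30],"spin":18},{"slide":[336,-147,35],"spin":21},{"slide":[384,-168,40],"spin":24},{"slide":[427,-188,41],"spin":27.5},{"slide":[427,-188,41],"spin":27.5}]' 0.4 25; python3 to.py .551,-.262,.16,-7.3 .551,-.262,.048,-7.3; python3 - <<'E'
from h import *
s=r.snapshot("side");t=r.snapshot("top")
cv2.imwrite("pics/a1.png",np.hstack([cv2.resize(s[130:350,230:450],None,fx=1.8,fy=1.8),cv2.resize(t[130:250,340:460],(396,396))]))
E
```

```text
time_s: 1.35
position: [0.5529, -0.2601, 0.16]
tcp_rot: [-3.14, 0.001, -0.124]
force: [0.1, -0.9, 0.3]
finger_gap: 0.0596
finger_force: 0.0
.551,-.262,.16,-7.3 slide [-1.6, 2.1, -0.0] spin 0.2
.551,-.262,.048,-7.3 slide [-1.6, 2.2, 112.0] spin 0.2
```

View pics/a1.png

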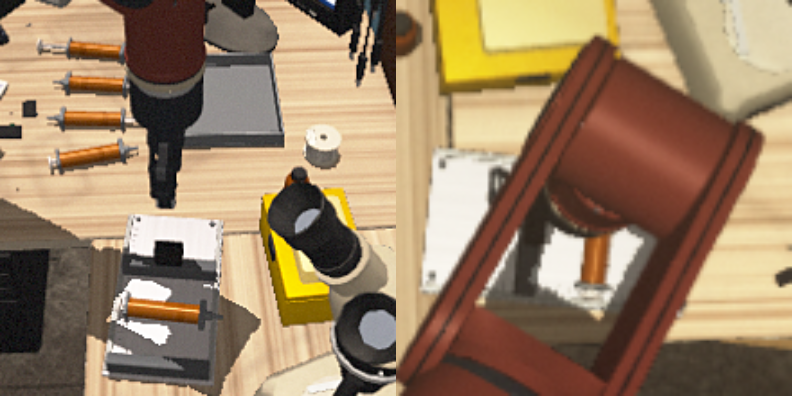

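The gripper stands above the tab, clear of everything. I descend, pinch, and pull.

```bash
python3 -m creep '[{"slide":[0,0,20]},{"slide":[0,0,45]},{"slide":[0,0,70]},{"slide":[0,0,90]},{"slide":[0,0,105]},{"slide":[0,0,112]},{"slide":[0,0,112]},{"slide":[0,0,112]},{"slide":[0,0,112]},{"slide":[0,0,112]}]' && python3 -m creep '[{"slide":[0,0,0]},{"slide":[0,0,0]},{"slide":[0,0,0]},{"slide":[0,0,0]},{"slide":[0,0,0]},{"slide":[0,0,0]},{"slide":[0,0,0]},{"slide":[0,0,0]},{"slide":[0,0,0]},{"slide":[0,0,0]}]' -1 25
```

```text
invalid input at $[0]: expected keys slide, spin
```

```bash
python3 -m creep '[{"slide":[0,0,20],"spin":0},{"slide":[0,0,45],"spin":0},{"slide":[0,0,70],"spin":0},{"slide":[0,0,90],"spin":0},{"slide":[0,0,105],"spin":0},{"slide":[0,0,112],"spin":0},{"slide":[0,0,112],"spin":0},{"slide":[0,0,112],"spin":0},{"slide":[0,0,112],"spin":0},{"slide":[0,0,112],"spin":0}]' && python3 -m creep '[{"slide":[0,0,0],"spin":0},{"slide":[0,0,0],"spin":0},{"slide":[0,0,0],"spin":0},{"slide":[0,0,0],"spin":0},{"slide":[0,0,0],"spin":0},{"slide":[0,0,0],"spin":0},{"slide":[0,0,0],"spin":0},{"slide":[0,0,0],"spin":0},{"slide":[0,0,0],"spin":0},{"slide":[0,0,0],"spin":0}]' -1 25
```

```text
time_s: 2.7
position: [0.5518, -0.2632, 0.0494]
tcp_rot: [3.141, -0.001, -0.128]
force: [-0.0, -0.0, 0.8]
finger_gap: 0.0594
finger_force: 0.0
time_s: 3.95
position: [0.5514, -0.2631, 0.0488]
tcp_rot: [3.142, 0.0, -0.128]
force: [-0.4, -1.2, -0.4]
finger_gap: 0.0003
finger_force: 0.0
```

```bash
python3 - <<'E'
from h import *
s=r.snapshot("side");t=r.snapshot("top")
cv2.imwrite("pics/a2.png",np.hstack([cv2.resize(s[220:340,270:390],(450,450)),cv2.resize(t[150:240,340:430],(350,450))[:, :350]]))
print(proj("side",[[.5514,-.2631,.049]]),proj("side",[[.551,-.262,.076]]))
E
```

```text
[[323.98770835 272.23861431]] [[323.60617841 265.16402551]]
```

View pics/a2.png

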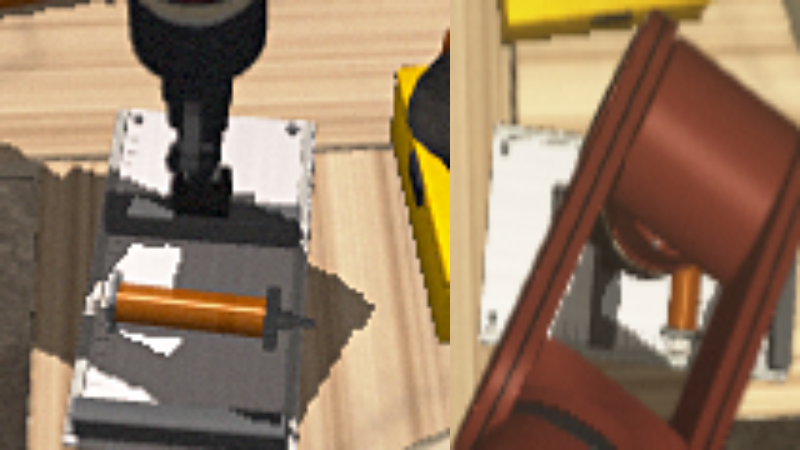

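The picture is too dark to separate the fingers from the tab at about side (324,270). I'll stretch its contrast.

```bash
python3 - <<'E'
from h import *
f=lambda s:np.clip(s.astype(float)*5,0,255).astype(np.uint8)
s=r.snapshot("side")[235:300,290:360]; s0=cv2.imread("pics/side0.png")[235:300,290:360]
cv2.imwrite("pics/a3.png",np.hstack([cv2.resize(f(x),(400,371),interpolation=0) for x in(s0,s)]))
E
```

```text
(no output)
```

View pics/a3.png

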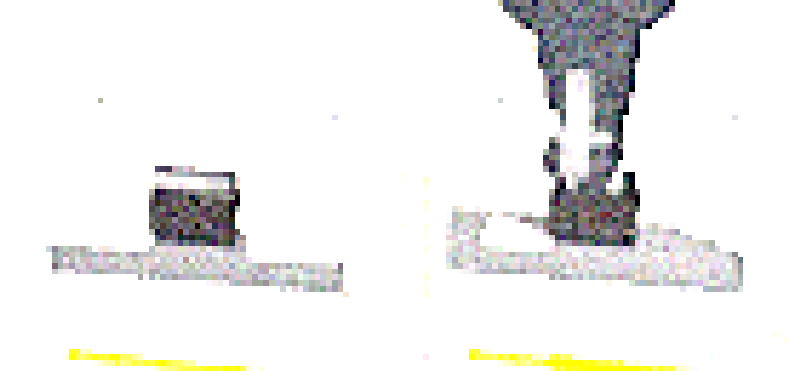

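```bash
python3 - <<'E'
from h import *
print(plane("side",[(324,278)],.035),plane("side",[(324,268.2),(324,264.2)],.076), plane("side",[(317,264.2),(331.5,264.2)],.076))
print(r.get_obs())
E
python3 -m creep '[{"slide":[0,0,0],"spin":0},{"slide":[0,-2,0],"spin":0},{"slide":[0,-4,0],"spin":0},{"slide":[0,-6,0],"spin":0},{"slide":[0,-8,0],"spin":0},{"slide":[0,-10,0],"spin":0},{"slide":[0,-12,0],"spin":0},{"slide":[0,-12,0],"spin":0},{"slide":[0,-12,0],"spin":0},{"slide":[0,-12,0],"spin":0}]'
python3 - <<'E'
from h import *
f=lambda s:np.clip(s.astype(float)*5,0,255).astype(np.uint8)
s=r.snapshot("side")[235:300,290:360]; t=r.snapshot("top")[150:230,350:430]
cv2.imwrite("pics/a4.png",np.hstack([cv2.resize(f(s),(400,371),interpolation=0),cv2.resize(f(t),(371,371),interpolation=0)]))
E
```

```text
[[ 0.55097831 -0.26975596  0.035     ]] [[ 0.55161751 -0.2703641   0.076     ]
 [ 0.55198905 -0.25937696  0.076     ]] [[ 0.53597459 -0.25865988  0.076     ]
 [ 0.56913536 -0.26015175  0.076     ]]
{'time_s': 4.1, 'joint_positions': array([-5.74204731e-01,  3.38249110e-01,  1.68631771e+00,  5.49403982e-06,
        1.11705684e+00,  1.12483140e+00]), 'joint_velocities': array([-3.59980353e-05, -1.88877661e-03,  7.82257678e-04, -1.33069227e-04,
        1.01556375e-03, -9.84243779e-05]), 'joint_torque': array([ 3.34406450e-04, -5.07603800e+01, -3.45045447e+01,  6.17912156e-05,
        7.92430637e-04,  1.51979737e-05]), 'position': array([ 0.55140193, -0.26309577,  0.04879196]), 'tcp_rot': array([-3.14157482e+00,  2.58441443e-05, -1.28242215e-01]), 'force': array([-0.04552334,  0.15571815, -0.71187414]), 'torque': array([-0.05318547,  0.01544475,  0.00190836]), 'finger_force': 0.0, 'finger_gap': -2.658663275349577e-05}
time_s: 5.35
position: [0.553, -0.2513, 0.0488]
tcp_rot: [3.142, -0.0, -0.128]
force: [-0.5, -0.2, -0.3]
finger_gap: -0.0003
finger_force: 0.0
```

View pics/a4.png

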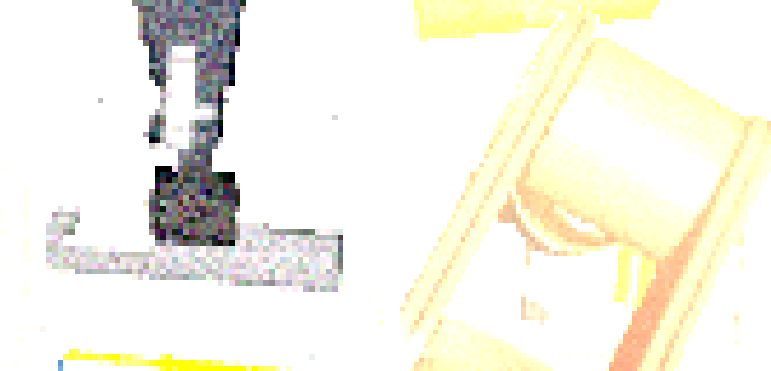

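```bash
python3 - <<'E'
from h import *
for z in (.16,.17,.18,.19): print(z,proj("side",[[.5529,-.2601-.03,z],[.5529,-.2601,z],[.5529,-.2601+.03,z]]).round(1).tolist())
for z in (.049,.06,.07,.08): print(z,proj("side",[[.5514,-.2631-.014,z],[.5514,-.2631,z]]).round(1).tolist())
f=lambda s:np.clip(s.astype(float)*4,0,255).astype(np.uint8)
s=cv2.imread("pics/a1.png")[100:230,100:230]; cv2.imwrite("pics/a5.png",np.hstack([cv2.resize(f(s),(390,390),interpolation=0)]))
E
```

```text
0.16 [[324.3, 253.1], [323.8, 241.7], [323.3, 230.9]]
0.17 [[324.2, 250.2], [323.7, 238.8], [323.3, 228.0]]
0.18 [[324.1, 247.2], [323.6, 235.9], [323.2, 225.0]]
0.19 [[324.1, 244.3], [323.6, 232.9], [323.1, 222.0]]
0.049 [[324.2, 277.3], [324.0, 272.2]]
0.06 [[324.1, 274.7], [323.9, 269.5]]
0.07 [[324.0, 272.2], [323.8, 267.1]]
0.08 [[324.0, 269.7], [323.8, 264.5]]
```

View pics/a5.png

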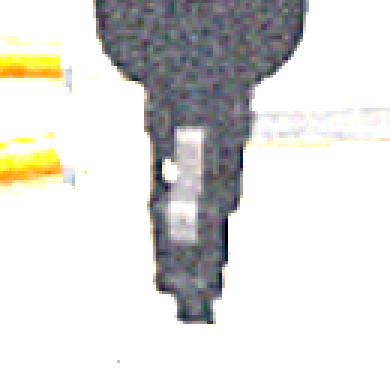

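```bash
python3 -m creep '[{"slide":[0,0,-20],"spin":0},{"slide":[0,0,-40],"spin":0},{"slide":[0,6,-40],"spin":0},{"slide":[0,12,-40],"spin":0},{"slide":[0,12,-40],"spin":0},{"slide":[0,12,-25],"spin":0},{"slide":[0,12,-10],"spin":0},{"slide":[0,12,5],"spin":0},{"slide":[0,12,15],"spin":0},{"slide":[0,12,18],"spin":0}]' 0.4 25 && python3 -m creep '[{"slide":[0,0,0],"spin":0},{"slide":[0,0,0],"spin":0},{"slide":[0,0,0],"spin":0},{"slide":[0,0,0],"spin":0},{"slide":[0,0,0],"spin":0},{"slide":[0,0,0],"spin":0},{"slide":[0,0,0],"spin":0},{"slide":[0,0,0],"spin":0},{"slide":[0,0,0],"spin":0},{"slide":[0,0,0],"spin":0}]' -1 25
```

```text
time_s: 6.7
position: [0.5508, -0.2626, 0.0294]
tcp_rot: [-3.141, 0.002, -0.128]
force: [0.7, 0.7, 0.4]
finger_gap: 0.0595
finger_force: 0.0
time_s: 7.95
position: [0.552, -0.2634, 0.0317]
tcp_rot: [3.141, -0.001, -0.128]
force: [-0.9, 1.0, 6.6]
finger_gap: 0.0136
finger_force: 28.0
```

The pinch holds at gap 13.6 mm, so the real fingertips stand roughly 27 mm above the reported TCP. I'll calibrate that later and pull the jaw open now.

```bash
python3 -m creep '[{"slide":[0,-4,0],"spin":0},{"slide":[0,-12,0],"spin":0},{"slide":[0,-21,0],"spin":0},{"slide":[0,-30,0],"spin":0},{"slide":[0,-39,0],"spin":0},{"slide":[0,-48,0],"spin":0},{"slide":[0,-57,0],"spin":0},{"slide":[0,-64,0],"spin":0},{"slide":[0,-68,0],"spin":0},{"slide":[0,-68,0],"spin":0}]' && python3 -m creep '[{"slide":[0,-1,0],"spin":0},{"slide":[0,-2,0],"spin":0},{"slide":[0,-2,0],"spin":0},{"slide":[0,-3,0],"spin":0},{"slide":[0,-3,0],"spin":0},{"slide":[0,-4,0],"spin":0},{"slide":[0,-4,0],"spin":0},{"slide":[0,-5,0],"spin":0},{"slide":[0,-5,0],"spin":0},{"slide":[0,-5,0],"spin":0}]'
```

```text
time_s: 9.2
position: [0.5609, -0.1954, 0.0317]
tcp_rot: [3.141, -0.002, -0.128]
force: [-0.0, 1.1, 6.5]
finger_gap: 0.0131
finger_force: 28.1
time_s: 10.45
position: [0.5615, -0.1911, 0.0317]
tcp_rot: [3.141, -0.002, -0.128]
force: [-1.6, -1.5, 6.1]
finger_gap: 0.0128
finger_force: 28.1
```

```bash
python3 -m creep '[{"slide":[0,-1,0],"spin":0},{"slide":[0,-2,0],"spin":0},{"slide":[0,-2,0],"spin":0},{"slide":[0,-3,0],"spin":0},{"slide":[0,-3,0],"spin":0},{"slide":[0,-4,0],"spin":0},{"slide":[0,-4,0],"spin":0},{"slide":[0,-5,0],"spin":0},{"slide":[0,-5,0],"spin":0},{"slide":[0,-5,0],"spin":0}]'
```

```text
time_s: 11.7
position: [0.5621, -0.1862, 0.0317]
tcp_rot: [3.141, -0.002, -0.128]
force: [-1.2, -1.2, 6.4]
finger_gap: 0.0137
finger_force: 28.1
```

```bash
python3 -m creep '[{"slide":[0,-1,0],"spin":0},{"slide":[0,-2,0],"spin":0},{"slide":[0,-2,0],"spin":0},{"slide":[0,-3,0],"spin":0},{"slide":[0,-3,0],"spin":0},{"slide":[0,-4,0],"spin":0},{"slide":[0,-4,0],"spin":0},{"slide":[0,-5,0],"spin":0},{"slide":[0,-5,0],"spin":0},{"slide":[0,-5,0],"spin":0}]'
```

```text
time_s: 12.95
position: [0.5623, -0.1849, 0.0317]
tcp_rot: [3.135, -0.002, -0.128]
force: [-2.9, -13.5, 2.8]
finger_gap: 0.0131
finger_force: 27.6
```

The jaw hit its end stop at −13.5 N. I release, rise, and probe the bed with closed fingers to calibrate tip height.

```bash
python3 -m creep '[{"slide":[0,5,0],"spin":0},{"slide":[0,5,0],"spin":0},{"slide":[0,5,0],"spin":0},{"slide":[0,5,0],"spin":0},{"slide":[0,5,0],"spin":0},{"slide":[0,5,-20],"spin":0},{"slide":[0,5,-50],"spin":0},{"slide":[0,5,-80],"spin":0},{"slide":[0,5,-100],"spin":0},{"slide":[0,5,-100],"spin":0}]' 0.2 25 && python3 to.py .5535,-.25,.02,-7.3 .5535,-.25,-.01,-7.3; python3 - <<'E'
from h import *
im=r.snapshot("side")
for b in blobs(im): 
    if 255<b[0][0]<345: print(np.round(b[0],1),plane("side",[b[0]],.022 if b[0][1]>260 else .0135).round(4))
E
```

```text
time_s: 14.2
position: [0.563, -0.1864, 0.1336]
tcp_rot: [3.14, -0.005, -0.128]
force: [-0.4, -0.3, 0.6]
finger_gap: 0.0513
finger_force: 0.0
.5535,-.25,.02,-7.3 slide [-1.8, 64.1, 113.7] spin -0.0
.5535,-.25,-.01,-7.3 slide [-1.9, 64.1, 143.7] spin -0.0
[320.3 302. ] [[ 0.5405 -0.3254  0.022 ]]
[279.4 216.2] [[ 0.4361 -0.0517  0.0135]]
[281.  195.5] [[0.4375 0.0273 0.0135]]
[283.  176.1] [[0.4403 0.1083 0.0135]]
[282.  157.4] [[0.4342 0.1951 0.0135]]
[266.8  50.4] [[0.3407 0.9181 0.0135]]
```

```bash
python3 -m creep '[{"slide":[-2,20,0],"spin":0},{"slide":[-2,45,0],"spin":0},{"slide":[-2,64,20],"spin":0},{"slide":[-2,64,50],"spin":0},{"slide":[-2,64,80],"spin":0},{"slide":[-2,64,105],"spin":0},{"slide":[-2,64,120],"spin":0},{"slide":[-2,64,130],"spin":0},{"slide":[-2,64,134],"spin":0},{"slide":[-2,64,134],"spin":0}]' -1 25 && python3 -m creep '[{"slide":[0,0,1],"spin":0},{"slide":[0,0,2],"spin":0},{"slide":[0,0,3],"spin":0},{"slide":[0,0,4],"spin":0},{"slide":[0,0,5],"spin":0},{"slide":[0,0,6],"spin":0},{"slide":[0,0,7],"spin":0},{"slide":[0,0,8],"spin":0},{"slide":[0,0,9],"spin":0},{"slide":[0,0,10],"spin":0}]'
```

```text
time_s: 15.5
position: [0.5516, -0.2492, -0.0028]
tcp_rot: [3.141, -0.001, -0.128]
force: [-0.1, -0.2, 0.3]
finger_gap: 0.0
finger_force: 0.0
time_s: 16.75
position: [0.5513, -0.2489, -0.0133]
tcp_rot: [-3.142, -0.0, -0.128]
force: [0.6, -0.1, 0.2]
finger_gap: -0.0002
finger_force: 0.0
```

```bash
python3 -m creep '[{"slide":[0,0,0],"spin":0},{"slide":[0,0,1],"spin":0},{"slide":[0,0,1],"spin":0},{"slide":[0,0,2],"spin":0},{"slide":[0,0,2],"spin":0},{"slide":[0,0,3],"spin":0},{"slide":[0,0,3],"spin":0},{"slide":[0,0,4],"spin":0},{"slide":[0,0,4],"spin":0},{"slide":[0,0,4],"spin":0}]'
```

```text
time_s: 18.0
position: [0.5512, -0.2489, -0.0172]
tcp_rot: [-3.142, 0.0, -0.128]
force: [-0.1, -0.6, -0.3]
finger_gap: -0.0
finger_force: 0.0
```

```bash
python3 -m creep '[{"slide":[0,0,0],"spin":0},{"slide":[0,0,1],"spin":0},{"slide":[0,0,1],"spin":0},{"slide":[0,0,2],"spin":0},{"slide":[0,0,2],"spin":0},{"slide":[0,0,3],"spin":0},{"slide":[0,0,3],"spin":0},{"slide":[0,0,4],"spin":0},{"slide":[0,0,4],"spin":0},{"slide":[0,0,4],"spin":0}]'
```

```text
time_s: 19.25
position: [0.5512, -0.249, -0.0212]
tcp_rot: [3.142, 0.0, -0.128]
force: [0.3, 0.9, 0.0]
finger_gap: 0.0001
finger_force: 0.0
```

```bash
python3 -m creep '[{"slide":[0,0,0],"spin":0},{"slide":[0,0,1],"spin":0},{"slide":[0,0,1],"spin":0},{"slide":[0,0,2],"spin":0},{"slide":[0,0,2],"spin":0},{"slide":[0,0,3],"spin":0},{"slide":[0,0,3],"spin":0},{"slide":[0,0,4],"spin":0},{"slide":[0,0,4],"spin":0},{"slide":[0,0,4],"spin":0}]'
```

```text
time_s: 20.5
position: [0.5514, -0.2491, -0.0215]
tcp_rot: [3.142, 0.001, -0.128]
force: [-11.9, 5.9, 27.1]
finger_gap: -0.0001
finger_force: 13.5
```

Contact came at reported −0.0215 on the 8 mm bed, so tips are 29.5 mm above the reported TCP. Now f.

```bash
python3 to.py .542,-.3255,.08,-9.5 .542,-.3255,-.0205,-9.5; python3 -m creep '[{"slide":[0,0,-20],"spin":0},{"slide":[0,0,-50],"spin":0},{"slide":[0,0,-80],"spin":0},{"slide":[0,0,-104],"spin":0},{"slide":[0,20,-104],"spin":1},{"slide":[0,45,-104],"spin":2},{"slide":[0,77,-104],"spin":2},{"slide":[0,77,-104],"spin":2},{"slide":[0,77,-104],"spin":2},{"slide":[0,77,-104],"spin":2}]' 0.4 25 ; python3 to.py .542,-.3255,.08,-9.5 .542,-.3255,-.0205,-9.5
```

```text
.542,-.3255,.08,-9.5 slide [0.3, 77.0, -101.5] spin 2.2
.542,-.3255,-.0205,-9.5 slide [0.4, 77.0, -1.0] spin 2.2
time_s: 21.75
position: [0.541, -0.3248, 0.0781]
tcp_rot: [-3.141, 0.001, -0.163]
force: [-0.2, -0.1, -0.2]
finger_gap: 0.06
finger_force: 0.0
.542,-.3255,.08,-9.5 slide [1.1, 0.6, -2.0] spin 0.2
.542,-.3255,-.0205,-9.5 slide [1.2, 0.7, 98.5] spin 0.2
```

```bash
python3 -m creep '[{"slide":[1,0.5,15],"spin":0},{"slide":[1,0.5,35],"spin":0},{"slide":[1,0.5,60],"spin":0},{"slide":[1,0.5,80],"spin":0},{"slide":[1,0.5,90],"spin":0},{"slide":[1,0.5,95],"spin":0},{"slide":[1,0.5,98],"spin":0},{"slide":[1,0.5,98],"spin":0},{"slide":[1,0.5,98],"spin":0},{"slide":[1,0.5,98],"spin":0}]' 0.4 40 && python3 -m creep '[{"slide":[0,0,0],"spin":0},{"slide":[0,0,0],"spin":0},{"slide":[0,0,0],"spin":0},{"slide":[0,0,0],"spin":0},{"slide":[0,0,0],"spin":0},{"slide":[0,0,0],"spin":0},{"slide":[0,0,-4],"spin":0},{"slide":[0,0,-12],"spin":0},{"slide":[0,0,-25],"spin":0},{"slide":[0,0,-40],"spin":0}]' -1 40; python3 to.py .69,.01,.09,-2
```

```text
time_s: 23.0
position: [0.5426, -0.3262, -0.0187]
tcp_rot: [3.141, -0.001, -0.163]
force: [0.3, 0.5, 0.3]
finger_gap: 0.0599
finger_force: 0.0
time_s: 24.25
position: [0.5423, -0.326, 0.0219]
tcp_rot: [3.142, -0.0, -0.163]
force: [-0.0, -0.7, -1.5]
finger_gap: 0.0223
finger_force: 39.2
.69,.01,.09,-2 slide [91.1, -355.5, -68.2] spin -7.3
```

```bash
python3 to.py .647,.0105,.09,-2 .647,.0105,-.022,-2; python3 -m creep '[{"slide":[0,0,-25],"spin":0},{"slide":[0,-10,-50],"spin":0},{"slide":[6,-50,-68],"spin":-1},{"slide":[12,-90,-68],"spin":-2},{"slide":[19,-140,-68],"spin":-3},{"slide":[26,-190,-68],"spin":-4},{"slide":[33,-240,-68],"spin":-5},{"slide":[40,-290,-68],"spin":-6},{"slide":[46,-330,-68],"spin":-7},{"slide":[48.5,-349,-68],"spin":-7.4}]' ;  python3 to.py .647,.0105,.09,-2 .647,.0105,-.022,-2
```

```text
.647,.0105,.09,-2 slide [48.6, -349.1, -68.2] spin -7.3
.647,.0105,-.022,-2 slide [48.6, -349.1, 43.8] spin -7.3
time_s: 25.5
position: [0.6475, 0.0126, 0.09]
tcp_rot: [-3.142, -0.001, -0.031]
force: [-0.1, -0.1, -1.6]
finger_gap: 0.0224
finger_force: 39.3
.647,.0105,.09,-2 slide [-0.5, 2.1, -0.0] spin 0.2
.647,.0105,-.022,-2 slide [-0.6, 2.1, 112.0] spin 0.2
```

```bash
python3 -m creep '[{"slide":[0,0,20],"spin":0},{"slide":[0,0,45],"spin":0},{"slide":[0,0,70],"spin":0},{"slide":[0,0,90],"spin":0},{"slide":[0,0,102],"spin":0},{"slide":[0,0,108],"spin":0},{"slide":[0,0,111],"spin":0},{"slide":[0,0,112],"spin":0},{"slide":[0,0,112],"spin":0},{"slide":[0,0,112],"spin":0}]' && python3 -m creep '[{"slide":[0,0,0],"spin":0},{"slide":[0,0,0],"spin":0},{"slide":[0,0,0],"spin":0},{"slide":[0,0,0],"spin":0},{"slide":[0,0,-5],"spin":0},{"slide":[0,0,-20],"spin":0},{"slide":[0,0,-45],"spin":0},{"slide":[0,0,-75],"spin":0},{"slide":[0,0,-100],"spin":0},{"slide":[0,0,-112],"spin":0}]' -0.06 ; python3 - <<'E'
from h import *
im=r.snapshot("side")
for b in blobs(im): 
    if 255<b[0][0]<390 and b[0][1]>100: print(np.round(b[0],1),np.round(b[1],0),plane("side",[b[0]],.0135).round(4))
E
python3 to.py .4373,-.052,.06,9.8
```

```text
time_s: 26.75
position: [0.6472, 0.0106, -0.0226]
tcp_rot: [3.142, -0.001, -0.034]
force: [0.1, 0.2, -1.2]
finger_gap: 0.0227
finger_force: 39.3
time_s: 28.0
position: [0.6483, 0.0104, 0.092]
tcp_rot: [3.141, -0.004, -0.034]
force: [-0.1, 1.0, -1.2]
finger_gap: 0.0402
finger_force: 0.0
[279.4 215.9] [ 9. 33.] [[ 0.4359 -0.0505  0.0135]]
[354.5 196.5] [ 7. 31.] [[0.647  0.0129 0.0135]]
[287.5 196.5] [ 7. 31.] [[0.4562 0.0224 0.0135]]
[283.  176.2] [30.  7.] [[0.4403 0.1082 0.0135]]
[282.  157.4] [28.  7.] [[0.4342 0.1949 0.0135]]
.4373,-.052,.06,9.8 slide [-209.4, 69.5, 31.8] spin -11.7
```

f lies in the tray at about (0.647,0.011). The y≈0.025 syringe was knocked to x≈0.456, so I'll remeasure it. Next is the spent one at y≈−0.052.

```bash
python3 -m creep '[{"slide":[-25,8,0],"spin":-1.5},{"slide":[-55,18,0],"spin":-3},{"slide":[-90,30,10],"spin":-5},{"slide":[-125,42,20],"spin":-7},{"slide":[-160,54,30],"spin":-9},{"slide":[-190,64,32],"spin":-11},{"slide":[-209,69.5,32],"spin":-11.7},{"slide":[-209,69.5,32],"spin":-11.7},{"slide":[-209,69.5,32],"spin":-11.7},{"slide":[-209,69.5,32],"spin":-11.7}]' 0.4; python3 to.py .437,-.0515,-.0285,9.8
```

```text
time_s: 29.3
position: [0.4364, -0.0518, 0.0569]
tcp_rot: [3.141, -0.0, 0.171]
force: [1.4, 0.1, -0.2]
finger_gap: 0.0597
finger_force: 0.0
.437,-.0515,-.0285,9.8 slide [0.6, -0.2, 85.4] spin -0.0
```

```bash
python3 -m creep '[{"slide":[0.5,0,15],"spin":0},{"slide":[0.5,0,35],"spin":0},{"slide":[0.5,0,55],"spin":0},{"slide":[0.5,0,70],"spin":0},{"slide":[0.5,0,80],"spin":0},{"slide":[0.5,0,84],"spin":0},{"slide":[0.5,0,86],"spin":0},{"slide":[0.5,0,86],"spin":0},{"slide":[0.5,0,86],"spin":0},{"slide":[0.5,0,86],"spin":0}]' 0.4 40 && python3 -m creep '[{"slide":[0,0,0],"spin":0},{"slide":[0,0,0],"spin":0},{"slide":[0,0,0],"spin":0},{"slide":[0,0,0],"spin":0},{"slide":[0,0,0],"spin":0},{"slide":[0,0,0],"spin":0},{"slide":[0,0,-10],"spin":0},{"slide":[0,0,-40],"spin":0},{"slide":[0,0,-75],"spin":0},{"slide":[0,0,-105],"spin":0}]' -1 40; python3 to.py .648,.0605,.08,-2 .648,.0605,-.031,-2
```

```text
time_s: 30.55
position: [0.4364, -0.0519, -0.0288]
tcp_rot: [3.141, -0.001, 0.17]
force: [-0.1, -0.3, 0.1]
finger_gap: 0.0597
finger_force: 0.0
time_s: 31.8
position: [0.4361, -0.0518, 0.0773]
tcp_rot: [3.141, -0.001, 0.17]
force: [0.5, -1.0, -0.8]
finger_gap: 0.0222
finger_force: 39.3
.648,.0605,.08,-2 slide [227.8, -74.8, -2.6] spin 11.8
.648,.0605,-.031,-2 slide [227.7, -74.9, 108.4] spin 11.8
```

```bash
python3 -m creep '[{"slide":[30,-10,0],"spin":1.5},{"slide":[65,-21,0],"spin":3},{"slide":[105,-35,0],"spin":5},{"slide":[145,-48,0],"spin":7},{"slide":[185,-61,0],"spin":9},{"slide":[210,-69,0],"spin":11},{"slide":[228,-75,0],"spin":11.8},{"slide":[228,-75,20],"spin":11.8},{"slide":[228,-75,40],"spin":11.8},{"slide":[228,-75,55],"spin":11.8}]'; python3 to.py  .648,.0605,-.0235,-2
```

```text
time_s: 33.05
position: [0.6456, 0.0604, 0.0178]
tcp_rot: [3.141, 0.004, -0.036]
force: [-0.1, -0.2, -0.6]
finger_gap: 0.0228
finger_force: 39.4
.648,.0605,-.0235,-2 slide [2.5, -0.2, 41.3] spin -0.1
```

```bash
python3 -m creep '[{"slide":[0,0,15],"spin":0},{"slide":[0,0,28],"spin":0},{"slide":[0,0,36],"spin":0},{"slide":[0,0,41],"spin":0},{"slide":[0,0,43],"spin":0},{"slide":[0,0,44],"spin":0},{"slide":[0,0,44],"spin":0},{"slide":[0,0,44],"spin":0},{"slide":[0,0,44],"spin":0},{"slide":[0,0,44],"spin":0}]' && python3 -m creep '[{"slide":[0,0,0],"spin":0},{"slide":[0,0,0],"spin":0},{"slide":[0,0,0],"spin":0},{"slide":[0,0,0],"spin":0},{"slide":[0,0,-5],"spin":0},{"slide":[0,0,-20],"spin":0},{"slide":[0,0,-45],"spin":0},{"slide":[0,0,-75],"spin":0},{"slide":[0,0,-90],"spin":0},{"slide":[0,0,-90],"spin":0}]' -0.06 ; python3 - <<'E'
from h import *
for n in("side","top"):
  im=r.snapshot(n)
  for b in blobs(im): 
    p=plane(n,[b[0]],.0135)[0]
    if .38<p[0]<.75 and -.12<p[1]<.25:
        e=plane(n,ends(b),.015); e=e[np.argsort(e[:,0])]; d=e[1]-e[0]
        print(n,np.round(b[1],0),p.round(4),"ang",np.degrees(np.arctan2(d[1],d[0])).round(1))
E
python3 to.py .441,.108,.06,-7.4
```

```text
time_s: 34.3
position: [0.6481, 0.0608, -0.0231]
tcp_rot: [-3.142, -0.0, -0.036]
force: [0.5, -0.0, -0.5]
finger_gap: 0.0227
finger_force: 39.4
time_s: 35.55
position: [0.6495, 0.0608, 0.0689]
tcp_rot: [-3.142, -0.004, -0.036]
force: [-0.2, -0.6, -1.3]
finger_gap: 0.0401
finger_force: 0.0
side [ 7. 31.] [0.647  0.0129 0.0135] ang -2.8
side [ 7. 31.] [0.4562 0.0224 0.0135] ang -2.8
side [ 7. 30.] [0.6497 0.0618 0.0135] ang -2.9
side [30.  8.] [0.4403 0.1077 0.0135] ang -7.3
side [28.  7.] [0.4342 0.1949 0.0135] ang -10.9
top [28.  7.] [0.6495 0.0105 0.0135] ang -1.2
.441,.108,.06,-7.4 slide [-208.0, -39.8, 6.3] spin 5.4
```

```bash
python3 -m creep '[{"slide":[-25,-5,0],"spin":0.5},{"slide":[-60,-12,0],"spin":1},{"slide":[-95,-18,0],"spin":2},{"slide":[-130,-25,0],"spin":3},{"slide":[-165,-32,5],"spin":4},{"slide":[-192,-37,10],"spin":5},{"slide":[-208,-40,15],"spin":5.4},{"slide":[-208,-40,30],"spin":5.4},{"slide":[-208,-40,40],"spin":5.4},{"slide":[-208,-40,40],"spin":5.4}]' 0.4; python3 to.py .441,.108,-.0285,-7.4
```

```text
time_s: 36.9
position: [0.441, 0.1079, 0.0253]
tcp_rot: [3.141, 0.003, -0.13]
force: [-0.6, 0.6, 0.5]
finger_gap: 0.0597
finger_force: 0.0
.441,.108,-.0285,-7.4 slide [0.2, -0.2, 53.8] spin -0.1
```

```bash
python3 -m creep '[{"slide":[0,0,12],"spin":0},{"slide":[0,0,25],"spin":0},{"slide":[0,0,38],"spin":0},{"slide":[0,0,48],"spin":0},{"slide":[0,0,53],"spin":0},{"slide":[0,0,55],"spin":0},{"slide":[0,0,55],"spin":0},{"slide":[0,0,55],"spin":0},{"slide":[0,0,55],"spin":0},{"slide":[0,0,55],"spin":0}]' 0.4 40 && python3 -m creep '[{"slide":[0,0,0],"spin":0},{"slide":[0,0,0],"spin":0},{"slide":[0,0,0],"spin":0},{"slide":[0,0,0],"spin":0},{"slide":[0,0,0],"spin":0},{"slide":[0,0,0],"spin":0},{"slide":[0,0,-10],"spin":0},{"slide":[0,0,-40],"spin":0},{"slide":[0,0,-75],"spin":0},{"slide":[0,0,-105],"spin":0}]' -1 40; python3 to.py .662,.1105,.0765,-2 .662,.1105,-.0235,-2
```

```text
time_s: 38.15
position: [0.4418, 0.1082, -0.028]
tcp_rot: [-3.142, -0.0, -0.13]
force: [0.3, 0.3, -0.2]
finger_gap: 0.0599
finger_force: 0.0
time_s: 39.4
position: [0.4416, 0.1081, 0.0782]
tcp_rot: [-3.142, -0.001, -0.13]
force: [-0.2, -1.1, -1.7]
finger_gap: 0.0228
finger_force: 39.3
.662,.1105,.0765,-2 slide [218.2, -30.9, 1.8] spin -5.4
.662,.1105,-.0235,-2 slide [218.2, -30.9, 101.8] spin -5.4
```

```bash
python3 -m creep '[{"slide":[30,-4,0],"spin":-0.5},{"slide":[65,-9,0],"spin":-1.5},{"slide":[100,-14,0],"spin":-2.5},{"slide":[140,-20,0],"spin":-3.5},{"slide":[180,-26,0],"spin":-4.5},{"slide":[205,-29,0],"spin":-5},{"slide":[218,-31,0],"spin":-5.4},{"slide":[218,-31,20],"spin":-5.4},{"slide":[218,-31,40],"spin":-5.4},{"slide":[218,-31,55],"spin":-5.4}]' && python3 -m creep '[{"slide":[0,0,15],"spin":0},{"slide":[0,0,28],"spin":0},{"slide":[0,0,36],"spin":0},{"slide":[0,0,41],"spin":0},{"slide":[0,0,44],"spin":0},{"slide":[0,0,46],"spin":0},{"slide":[0,0,46],"spin":0},{"slide":[0,0,46],"spin":0},{"slide":[0,0,46],"spin":0},{"slide":[0,0,46],"spin":0}]'
```

```text
time_s: 40.65
position: [0.6594, 0.1106, 0.0188]
tcp_rot: [3.141, 0.004, -0.036]
force: [0.0, -0.2, -1.2]
finger_gap: 0.0228
finger_force: 39.4
time_s: 41.9
position: [0.662, 0.1107, -0.0239]
tcp_rot: [-3.142, -0.0, -0.036]
force: [0.1, -0.6, 1.2]
finger_gap: 0.0224
finger_force: 39.5
```

```bash
python3 -m creep '[{"slide":[0,0,0],"spin":0},{"slide":[0,0,0],"spin":0},{"slide":[0,0,0],"spin":0},{"slide":[0,0,0],"spin":0},{"slide":[0,0,-5],"spin":0},{"slide":[0,0,-20],"spin":0},{"slide":[0,0,-45],"spin":0},{"slide":[0,0,-75],"spin":0},{"slide":[0,0,-90],"spin":0},{"slide":[0,0,-90],"spin":0}]' -0.06 ; python3 - <<'E'
from h import *
for n in("side","top"):
  im=r.snapshot(n)
  for b in blobs(im): 
    p=plane(n,[b[0]],.0135)[0]
    if .38<p[0]<.75 and -.12<p[1]<.25:
        e=plane(n,ends(b),.015); e=e[np.argsort(e[:,0])]; d=e[1]-e[0]
        print(n,np.round(b[1],0),p.round(4),"ang",np.degrees(np.arctan2(d[1],d[0])).round(1))
E
python3 to.py .4575,.0225,.05,-3
```

```text
time_s: 43.15
position: [0.6632, 0.1108, 0.068]
tcp_rot: [-3.141, -0.004, -0.036]
force: [0.0, -0.0, -0.1]
finger_gap: 0.04
finger_force: 0.0
side [ 7. 31.] [0.4562 0.0224 0.0135] ang -2.8
side [ 8. 31.] [0.6472 0.0149 0.0135] ang -2.8
side [ 8. 31.] [0.6484 0.064  0.0135] ang -2.9
side [ 7. 30.] [0.663  0.113  0.0135] ang -2.9
side [28.  8.] [0.4342 0.1942 0.0135] ang -10.9
top [ 8. 29.] [0.4587 0.0225 0.0135] ang -4.9
top [29.  6.] [0.6511 0.0089 0.0135] ang -1.2
top [29.  7.] [0.6525 0.0596 0.0135] ang -1.0
.4575,.0225,.05,-3 slide [-200.4, 95.3, 15.3] spin 1.0
```

The three spent ones lie in the tray. Next, the full one at (0.458,0.0225).

```bash
python3 -m creep '[{"slide":[-25,12,0],"spin":0.5},{"slide":[-60,29,0],"spin":1},{"slide":[-95,45,0],"spin":1.5},{"slide":[-130,62,0],"spin":2},{"slide":[-165,78,5],"spin":2},{"slide":[-187,90,10],"spin":2},{"slide":[-200,95,15],"spin":2},{"slide":[-200,95,30],"spin":2},{"slide":[-200,95,40],"spin":2},{"slide":[-200,95,40],"spin":2}]' 0.4; python3 to.py .4575,.0225,-.0285,-4
```

```text
time_s: 44.5
position: [0.458, 0.0233, 0.0244]
tcp_rot: [-3.141, 0.002, -0.07]
force: [0.5, 0.1, -0.1]
finger_gap: 0.0595
finger_force: 0.0
.4575,.0225,-.0285,-4 slide [-0.3, 0.8, 52.9] spin -0.0
```

```bash
python3 -m creep '[{"slide":[0,0.5,12],"spin":0},{"slide":[0,0.5,25],"spin":0},{"slide":[0,0.5,38],"spin":0},{"slide":[0,0.5,48],"spin":0},{"slide":[0,0.5,53],"spin":0},{"slide":[0,0.5,54],"spin":0},{"slide":[0,0.5,54],"spin":0},{"slide":[0,0.5,54],"spin":0},{"slide":[0,0.5,54],"spin":0},{"slide":[0,0.5,54],"spin":0}]' 0.4 40 && python3 -m creep '[{"slide":[0,0,0],"spin":0},{"slide":[0,0,0],"spin":0},{"slide":[0,0,0],"spin":0},{"slide":[0,0,0],"spin":0},{"slide":[0,0,0],"spin":0},{"slide":[0,0,0],"spin":0},{"slide":[0,0,-10],"spin":0},{"slide":[0,0,-40],"spin":0},{"slide":[0,0,-75],"spin":0},{"slide":[0,0,-115],"spin":0}]' -1 40; python3 to.py .541,-.3486,.086,-7.3 .541,-.3486,-.019,-7.3
```

```text
time_s: 45.75
position: [0.4587, 0.0224, -0.028]
tcp_rot: [-3.142, -0.0, -0.071]
force: [0.6, -0.3, -0.3]
finger_gap: 0.0596
finger_force: 0.0
time_s: 47.0
position: [0.4576, 0.0224, 0.0875]
tcp_rot: [3.141, 0.001, -0.07]
force: [1.2, 0.4, -0.9]
finger_gap: 0.0222
finger_force: 39.3
.541,-.3486,.086,-7.3 slide [109.3, 364.2, 1.4] spin 3.3
.541,-.3486,-.019,-7.3 slide [109.4, 364.2, 106.4] spin 3.3
```

```bash
python3 -m creep '[{"slide":[8,25,0],"spin":0.5},{"slide":[20,65,0],"spin":1},{"slide":[33,110,0],"spin":1.5},{"slide":[47,155,0],"spin":2},{"slide":[60,200,0],"spin":2.5},{"slide":[74,245,0],"spin":3},{"slide":[87,290,0],"spin":3.3},{"slide":[100,335,0],"spin":3.3},{"slide":[109,358,0],"spin":3.3},{"slide":[109,364,0],"spin":3.3}]';python3 to.py .541,-.3486,-.019,-7.3
```

```text
time_s: 48.25
position: [0.5413, -0.3498, 0.0866]
tcp_rot: [3.142, 0.0, -0.13]
force: [-0.0, 0.2, -0.4]
finger_gap: 0.0223
finger_force: 39.4
.541,-.3486,-.019,-7.3 slide [-0.4, -1.2, 105.6] spin -0.1
```

```bash
python3 -m creep '[{"slide":[0,-1,20],"spin":0},{"slide":[0,-1,45],"spin":0},{"slide":[0,-1,68],"spin":0},{"slide":[0,-1,86],"spin":0},{"slide":[0,-1,97],"spin":0},{"slide":[0,-1,102],"spin":0},{"slide":[0,-1,105],"spin":0},{"slide":[0,-1,106],"spin":0},{"slide":[0,-1,106],"spin":0},{"slide":[0,-1,106],"spin":0}]' && python3 -m creep '[{"slide":[0,0,0],"spin":0},{"slide":[0,0,0],"spin":0},{"slide":[0,0,0],"spin":0},{"slide":[0,0,0],"spin":0},{"slide":[0,0,-5],"spin":0},{"slide":[0,0,-20],"spin":0},{"slide":[0,0,-45],"spin":0},{"slide":[0,0,-75],"spin":0},{"slide":[0,0,-105],"spin":0},{"slide":[0,0,-105],"spin":0}]' -0.06;  python3 - <<'E'
from h import *
for n in("side","top"):
  im=r.snapshot(n)
  for b in blobs(im): 
    p=plane(n,[b[0]],.0135)[0]
    if .38<p[0]<.75 and -.42<p[1]<.25:
        e=plane(n,ends(b),.015); e=e[np.argsort(e[:,0])]; d=e[1]-e[0]
        print(n,np.round(b[1],0),p.round(4),"ang",np.degrees(np.arctan2(d[1],d[0])).round(1))
E
python3 to.py .436,.195,.085,-10.3
```

```text
time_s: 49.5
position: [0.542, -0.3477, -0.0187]
tcp_rot: [3.141, -0.001, -0.128]
force: [-0.3, 0.3, -1.6]
finger_gap: 0.0226
finger_force: 39.4
time_s: 50.75
position: [0.5441, -0.3493, 0.0906]
tcp_rot: [3.137, -0.007, -0.128]
force: [0.7, -0.2, 0.5]
finger_gap: 0.0401
finger_force: 0.0
side [40. 10.] [ 0.5384 -0.3439  0.0135] ang -8.2
side [ 7. 29.] [0.6498 0.0128 0.0135] ang -2.8
side [29.  8.] [0.6513 0.0638 0.0135] ang -2.9
side [25. 11.] [0.6713 0.1215 0.0135] ang -2.9
top [ 7. 29.] [0.4391 0.1956 0.0135] ang -10.3
top [28.  6.] [0.6495 0.009  0.0135] ang -1.2
top [28.  6.] [0.654  0.058  0.0135] ang -1.0
top [27.  6.] [0.6664 0.1102 0.0135] ang -0.7
.436,.195,.085,-10.3 slide [-174.4, -524.6, 1.0] spin 3.0
```

```bash
python3 -m creep '[{"slide":[-8,-25,0],"spin":0},{"slide":[-25,-75,0],"spin":0},{"slide":[-42,-125,0],"spin":0},{"slide":[-58,-175,0],"spin":1},{"slide":[-75,-225,0],"spin":1},{"slide":[-92,-275,0],"spin":2},{"slide":[-108,-325,0],"spin":2},{"slide":[-125,-375,0],"spin":3},{"slide":[-142,-425,0],"spin":3},{"slide":[-158,-475,0],"spin":3}]' 0.4; python3 to.py .437,.195,.085,-10.3;  python3 -m creep '[{"slide":[-10,-30,0],"spin":0},{"slide":[-16,-49,0],"spin":0},{"slide":[-16,-49,15],"spin":0},{"slide":[-16,-49,35],"spin":0},{"slide":[-16,-49,55],"spin":0},{"slide":[-16,-49,60],"spin":0},{"slide":[-16,-49,60],"spin":0},{"slide":[-16,-49,60],"spin":0},{"slide":[-16,-49,60],"spin":0},{"slide":[-16,-49,60],"spin":0}]'; python3 to.py .437,.195,-.0285,-10.3
```

```text
time_s: 52.1
position: [0.444, 0.1453, 0.0846]
tcp_rot: [3.141, 0.002, -0.181]
force: [0.6, 0.6, -0.3]
finger_gap: 0.0598
finger_force: 0.0
.437,.195,.085,-10.3 slide [-15.8, -47.6, -0.4] spin -0.1
time_s: 53.35
position: [0.4392, 0.1951, 0.0264]
tcp_rot: [-3.141, -0.001, -0.18]
force: [0.3, -0.2, -0.9]
finger_gap: 0.0597
finger_force: 0.0
.437,.195,-.0285,-10.3 slide [-2.2, 0.5, 54.9] spin -0.0
```

```bash
python3 -m creep '[{"slide":[-2,0,12],"spin":0},{"slide":[-2,0,25],"spin":0},{"slide":[-2,0,38],"spin":0},{"slide":[-2,0,48],"spin":0},{"slide":[-2,0,53],"spin":0},{"slide":[-2,0,55],"spin":0},{"slide":[-2,0,55],"spin":0},{"slide":[-2,0,55],"spin":0},{"slide":[-2,0,55],"spin":0},{"slide":[-2,0,55],"spin":0}]' 0.4 40 && python3 -m creep '[{"slide":[0,0,0],"spin":0},{"slide":[0,0,0],"spin":0},{"slide":[0,0,0],"spin":0},{"slide":[0,0,0],"spin":0},{"slide":[0,0,0],"spin":0},{"slide":[0,0,0],"spin":0},{"slide":[0,0,-10],"spin":0},{"slide":[0,0,-40],"spin":0},{"slide":[0,0,-75],"spin":0},{"slide":[0,0,-115],"spin":0}]' -1 40; python3 to.py .548,-.293,.086,-7.3
```

```text
time_s: 54.6
position: [0.437, 0.1954, -0.029]
tcp_rot: [-3.141, -0.0, -0.18]
force: [0.1, -1.0, 0.7]
finger_gap: 0.0599
finger_force: 0.0
time_s: 55.85
position: [0.436, 0.195, 0.0865]
tcp_rot: [3.141, 0.001, -0.181]
force: [1.0, 1.0, -1.2]
finger_gap: 0.0226
finger_force: 39.3
.548,-.293,.086,-7.3 slide [197.8, 460.0, 0.6] spin -3.0
```

```bash
python3 -m creep '[{"slide":[10,24,0],"spin":0},{"slide":[30,70,0],"spin":0},{"slide":[50,117,0],"spin":0},{"slide":[70,163,0],"spin":-1},{"slide":[90,210,0],"spin":-1},{"slide":[110,256,0],"spin":-2},{"slide":[130,303,0],"spin":-2},{"slide":[150,350,0],"spin":-3},{"slide":[170,396,0],"spin":-3},{"slide":[185,430,0],"spin":-3}]'; python3 to.py .548,-.293,-.019,-7.3
```

```text
time_s: 57.1
position: [0.5415, -0.2631, 0.0858]
tcp_rot: [3.141, 0.0, -0.129]
force: [-0.2, 0.3, -2.0]
finger_gap: 0.0224
finger_force: 39.4
.548,-.293,-.019,-7.3 slide [10.3, 28.8, 104.9] spin -0.1
```

```bash
python3 -m creep '[{"slide":[6,15,0],"spin":0},{"slide":[10,29,0],"spin":0},{"slide":[10,29,20],"spin":0},{"slide":[10,29,45],"spin":0},{"slide":[10,29,70],"spin":0},{"slide":[10,29,88],"spin":0},{"slide":[10,29,97],"spin":0},{"slide":[10,29,102],"spin":0},{"slide":[10,29,105],"spin":0},{"slide":[10,29,105],"spin":0}]' && python3 -m creep '[{"slide":[0,0,0],"spin":0},{"slide":[0,0,0],"spin":0},{"slide":[0,0,0],"spin":0},{"slide":[0,0,0],"spin":0},{"slide":[0,0,-5],"spin":0},{"slide":[0,0,-20],"spin":0},{"slide":[0,0,-45],"spin":0},{"slide":[0,0,-75],"spin":0},{"slide":[0,0,-105],"spin":0},{"slide":[0,0,-105],"spin":0}]' -0.06;  python3 - <<'E'
from h import *
s=r.snapshot("side"); cv2.imwrite("pics/b1.png",cv2.resize(s[130:350,230:450],None,fx=2.7,fy=2.7,interpolation=2))
E
python3 to.py .5615,-.186,.086,-7.3 .5615,-.186,.03,-7.3
```

```text
time_s: 58.35
position: [0.5482, -0.2912, -0.0187]
tcp_rot: [3.141, -0.001, -0.128]
force: [0.2, -0.6, -0.6]
finger_gap: 0.0226
finger_force: 39.4
time_s: 59.6
position: [0.5503, -0.2927, 0.0904]
tcp_rot: [3.138, -0.007, -0.128]
force: [0.6, -0.4, 0.2]
finger_gap: 0.04
finger_force: 0.0
.5615,-.186,.086,-7.3 slide [-1.2, -106.5, 1.9] spin -0.0
.5615,-.186,.03,-7.3 slide [-1.4, -106.6, 57.9] spin -0.0
```

View pics/b1.png

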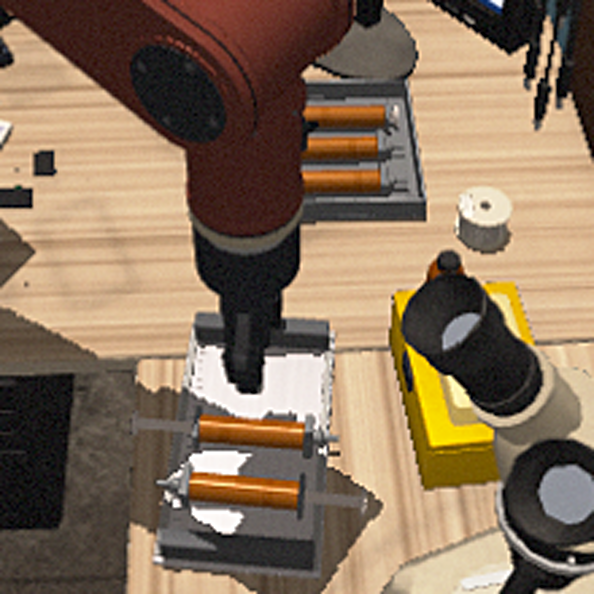

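Both full ones lie on the bed at crop (250,430) and (245,490), plungers overhanging, and the three spent ones are in the tray. Now I pinch the tab.

```bash
python3 -m creep '[{"slide":[-1,-25,0],"spin":0},{"slide":[-1,-55,0],"spin":0},{"slide":[-1,-85,0],"spin":0},{"slide":[-1,-106.5,0],"spin":0},{"slide":[-1,-106.5,15],"spin":0},{"slide":[-1,-106.5,35],"spin":0},{"slide":[-1,-106.5,52],"spin":0},{"slide":[-1,-106.5,60],"spin":0},{"slide":[-1,-106.5,63],"spin":0},{"slide":[-1,-106.5,63],"spin":0}]' 0.2 25 && python3 -m creep '[{"slide":[0,0,0],"spin":0},{"slide":[0,0,0],"spin":0},{"slide":[0,0,0],"spin":0},{"slide":[0,0,0],"spin":0},{"slide":[0,0,0],"spin":0},{"slide":[0,0,0],"spin":0},{"slide":[0,0,0],"spin":0},{"slide":[0,0,0],"spin":0},{"slide":[0,0,0],"spin":0},{"slide":[0,0,0],"spin":0}]' -1 30
```

```text
time_s: 60.9
position: [0.5605, -0.1855, 0.0229]
tcp_rot: [3.142, -0.0, -0.129]
force: [0.8, 0.5, 0.5]
finger_gap: 0.0514
finger_force: 0.0
time_s: 62.15
position: [0.5609, -0.1854, 0.0236]
tcp_rot: [3.141, -0.001, -0.128]
force: [-1.2, 0.3, 5.2]
finger_gap: 0.0136
finger_force: 31.7
```

```bash
python3 -m creep '[{"slide":[0,3,0],"spin":0},{"slide":[0,10,0],"spin":0},{"slide":[0,19,0],"spin":0},{"slide":[0,28,0],"spin":0},{"slide":[0,37,0],"spin":0},{"slide":[0,46,0],"spin":0},{"slide":[0,55,0],"spin":0},{"slide":[0,63,0],"spin":0},{"slide":[0,69,0],"spin":0},{"slide":[0,72,0],"spin":0}]' && python3 -m creep '[{"slide":[0,4,0],"spin":0},{"slide":[0,8,0],"spin":0},{"slide":[0,12,0],"spin":0},{"slide":[0,16,0],"spin":0},{"slide":[0,20,0],"spin":0},{"slide":[0,24,0],"spin":0},{"slide":[0,28,0],"spin":0},{"slide":[0,32,0],"spin":0},{"slide":[0,35,0],"spin":0},{"slide":[0,36,0],"spin":0}]'; python3 - <<'E'
from h import *
im=r.snapshot("side")
for b in blobs(im):
    p=plane("side",[b[0]],.022)[0]
    if .48<p[0]<.62 and -.42<p[1]<-.2: print(p.round(4),np.round(b[1]))
E
```

```text
time_s: 63.4
position: [0.5515, -0.2569, 0.0235]
tcp_rot: [-3.142, -0.001, -0.128]
force: [-1.4, 2.2, 6.3]
finger_gap: 0.0133
finger_force: 31.9
time_s: 64.65
position: [0.5469, -0.2921, 0.0236]
tcp_rot: [-3.141, -0.0, -0.128]
force: [-1.1, 4.0, 6.8]
finger_gap: 0.0135
finger_force: 32.0
[ 0.5409 -0.3338  0.022 ] [40. 23.]
```

```bash
python3 -m creep '[{"slide":[0,2,0],"spin":0},{"slide":[0,4,0],"spin":0},{"slide":[0,6,0],"spin":0},{"slide":[0,8,0],"spin":0},{"slide":[0,10,0],"spin":0},{"slide":[0,12,0],"spin":0},{"slide":[0,14,0],"spin":0},{"slide":[0,16,0],"spin":0},{"slide":[0,18,0],"spin":0},{"slide":[0,20,0],"spin":0}]' && python3 -m creep '[{"slide":[0,1,0],"spin":0},{"slide":[0,2,0],"spin":0},{"slide":[0,3,0],"spin":0},{"slide":[0,4,0],"spin":0},{"slide":[0,5,0],"spin":0},{"slide":[0,5,0],"spin":0},{"slide":[0,5,0],"spin":0},{"slide":[0,5,0],"spin":0},{"slide":[0,5,0],"spin":0},{"slide":[0,5,0],"spin":0}]'
```

```text
time_s: 65.95
position: [0.5443, -0.3116, 0.0235]
tcp_rot: [-3.141, -0.0, -0.128]
force: [-1.4, 3.5, 8.1]
finger_gap: 0.014
finger_force: 32.0
time_s: 67.2
position: [0.5436, -0.3167, 0.0236]
tcp_rot: [-3.141, -0.0, -0.128]
force: [-2.5, 3.4, 6.9]
finger_gap: 0.0134
finger_force: 32.0
```

```bash
python3 -m creep '[{"slide":[0,1,0],"spin":0},{"slide":[0,2,0],"spin":0},{"slide":[0,3,0],"spin":0},{"slide":[0,4,0],"spin":0},{"slide":[0,5,0],"spin":0},{"slide":[0,5,0],"spin":0},{"slide":[0,5,0],"spin":0},{"slide":[0,5,0],"spin":0},{"slide":[0,5,0],"spin":0},{"slide":[0,5,0],"spin":0}]'
```

```text
time_s: 68.45
position: [0.5432, -0.3196, 0.0235]
tcp_rot: [-3.138, 0.001, -0.128]
force: [-0.5, 9.7, 10.7]
finger_gap: 0.013
finger_force: 32.4
```

```bash
python3 -m creep '[{"slide":[0,1,0],"spin":0},{"slide":[0,2,0],"spin":0},{"slide":[0,3,0],"spin":0},{"slide":[0,3,0],"spin":0},{"slide":[0,3,0],"spin":0},{"slide":[0,3,0],"spin":0},{"slide":[0,3,0],"spin":0},{"slide":[0,3,0],"spin":0},{"slide":[0,3,0],"spin":0},{"slide":[0,3,0],"spin":0}]'
```

```text
time_s: 69.7
position: [0.5432, -0.3195, 0.0235]
tcp_rot: [-3.134, 0.002, -0.127]
force: [-0.4, 19.5, 14.0]
finger_gap: 0.0134
finger_force: 33.2
```

Row pressed with 19.5 N and stopped. Now I relax, release and retreat upward.

```bash
python3 -m creep '[{"slide":[0,-1,0],"spin":0},{"slide":[0,-2,0],"spin":0},{"slide":[0,-3,0],"spin":0},{"slide":[0,-4,0],"spin":0},{"slide":[0,-4,0],"spin":0},{"slide":[0,-4,0],"spin":0},{"slide":[0,-4,0],"spin":0},{"slide":[0,-4,0],"spin":0},{"slide":[0,-4,0],"spin":0},{"slide":[0,-4,0],"spin":0}]' && python3 -m creep '[{"slide":[0,0,0],"spin":0},{"slide":[0,0,0],"spin":0},{"slide":[0,0,0],"spin":0},{"slide":[0,0,0],"spin":0},{"slide":[0,-3,0],"spin":0},{"slide":[0,-3,-5],"spin":0},{"slide":[0,-3,-25],"spin":0},{"slide":[0,-3,-60],"spin":0},{"slide":[0,-3,-100],"spin":0},{"slide":[0,-3,-140],"spin":0}]' 0.0 && python3 -m creep '[{"slide":[-20,0,-10],"spin":0},{"slide":[-50,0,-20],"spin":0},{"slide":[-80,0,-30],"spin":0},{"slide":[-110,0,-40],"spin":0},{"slide":[-140,0,-40],"spin":0},{"slide":[-160,0,-40],"spin":0},{"slide":[-160,0,-40],"spin":0},{"slide":[-160,0,-40],"spin":0},{"slide":[-160,0,-40],"spin":0},{"slide":[-160,0,-40],"spin":0}]'; python3 - <<'E'
from h import *
s=r.snapshot("side"); t=r.snapshot("top")
cv2.imwrite("pics/z.png",np.hstack([cv2.resize(s[130:350,260:400],(382,600)),cv2.resize(t[110:290,210:330+5],(416,600))]))
E
```

```text
time_s: 70.95
position: [0.5432, -0.3196, 0.0235]
tcp_rot: [-3.14, 0.0, -0.128]
force: [-1.7, 6.9, 7.8]
finger_gap: 0.0133
finger_force: 32.2
time_s: 72.2
position: [0.5436, -0.3183, 0.166]
tcp_rot: [3.141, -0.002, -0.128]
force: [0.0, -0.5, -0.1]
finger_gap: 0.0423
finger_force: 0.0
time_s: 73.45
position: [0.385, -0.2976, 0.2027]
tcp_rot: [-3.141, 0.0, -0.128]
force: [0.5, 0.0, 0.0]
finger_gap: 0.0426
finger_force: 0.0
```

View pics/z.png

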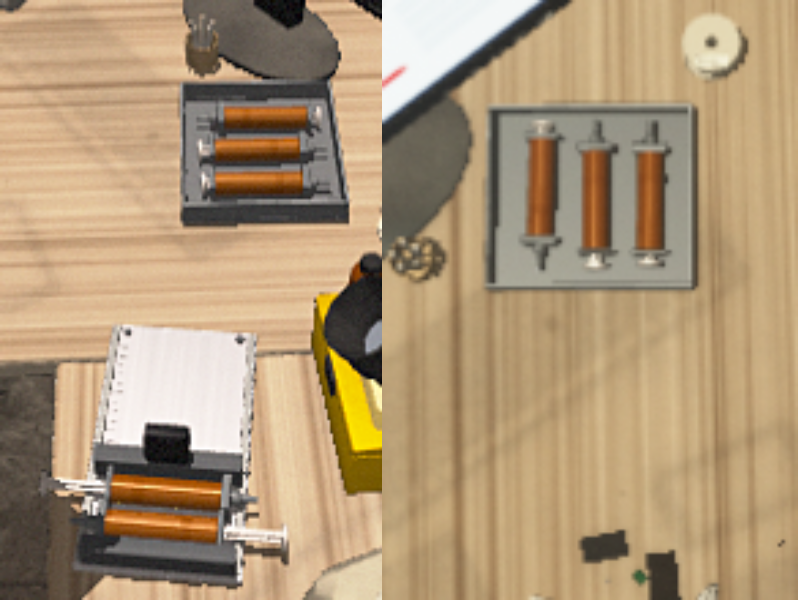

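The three spent syringes lie flat in the tray, plungers in. The two full ones are pressed between the jaws at left crop (165,490) and (160,525), plungers out. Bottle and pot are standing.

```bash
python3 -c "
from station import r
print(r.sign_off())"
```

```text
the job is handed in; nothing more can be done
None
```

The job is handed in: both full syringes are pressed between the jaws (19.5 N at the wrist while pushing) with plungers out, all three spent ones lie flat in the tray, and the bottle and pot are still standing; sign-off gave no verdict.

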